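Hang the orange check weight inside the draught cabinet

ROBOT

A 6-joint arm with a two-finger parallel gripper is mounted at the origin on the work surface. World frame = base frame: x ahead of the robot, y to its left, z up, the work surface at z = 0. Lengths are in mm, angles in rad, forces in N, time in s.
With the tool pointing down it reaches from about 350 to 975 mm from the base axis. Payload 7.1 kg.
Tool frame: the origin (TCP) lies between the finger pads; the fingertips stand 19 mm ahead of it and the grasp point (between the pads) is the TCP (ctrl.tcp_to_tips is the distance from the TCP to the fingertips, in mm); z points along the fingers, y is the line along which they close (so a half turn about z gives the same grasp; the last joint's range is limited). The gripper opens to 88 mm and grips with 3 to 60 N. Pads are 20 mm wide; open, the fingers measure 115 mm over their backs; the gripper's body (75 mm by 178 mm) begins 61 mm behind the grasp point.
Start: joints at [1.096, 0.423, 1.63, -0, 1.089, -0.019], TCP at [275.08, 561.191, 241.675] pointing down, gripper open.
Joint ranges: [-3, 3], [-0.9, 2.11], [0.09, 2.58], [-1.31, 4.45], [0.11, 2.69], [-2.54, 2.54]. Speed limits (rad/s): [2.39, 2.39, 3.01, 3.14, 3.14, 3.14].

INTERFACE

Orientations are given as a rotation vector (axis times angle).
In Python, from workcell import status, optics, ctrl gives the robot as it stands. The module is installed in compiled form; this text tells all that it offers.
- The arm moves only by the shell command python3 -m inch 'ROWS'. ROWS is JSON, a list that holds one entry, the list of rows, each a list of 7 numbers: the shift along the tool's x, y, z in mm, then the turn, a rotation vector about the tool's x, y, z in rad, then the opening in per cent of the stroke, from 0 (shut) to 100 (fully open). A call has 1 to 20 rows; each row is the pose to reach, as a shift and turn from the pose commanded when the call began, along the tool's axes at that moment; what a row does not reach only later rows make up. A row lasts 1/10 s, in which the tool goes at most 50 mm and 8.59 degrees, less where a joint would pass 70% of its speed; a pose out of reach is approached as far as the arm can. A call with a gripper value outside its range is refused whole. The fingers move at their own pace and stop on an object; the grip force is fixed at half the most. Time passes only in rows, so rows that repeat a pose let the fingers close. It gives the time, the measured TCP pose, the force, the opening and the grip force at its end, in the units of the state.
- status.get_obs(): the state, without advancing time (a new reading comes with each control period).
- optics.get_image(name): name is "scene" or "side" or "wrist"; returns a dict with "frame" (420x560x3 uint8, red, green, blue), "fx", "fy", "cx", "cy" (pixels), "k1" (the pictures are not rectified: a ray, as slopes to the right and down, at radius r is drawn at 1 + k1 r^2 times it, then the intrinsics apply), "rvec" (rotation vector, rad) and "tvec" (3), from world to camera coordinates, as OpenCV has them; the wrist camera has in their place "hand_eye" (4x4, takes a point from camera to tool coordinates, whose origin is the TCP and whose axes are the flange's). Camera axes: x right, y down, z forward; pixel columns grow to the right and rows downward; lengths in mm; the calibration is good to about 2 mm. A picture is of the moment at which its call begins: read the wrist's pose just before it. There is no depth.
- ctrl.close_job(): hands the job in; it is judged then, once.
The state is a dict: "t": time; "qpos": joint angles; "qvel": joint speeds; "joint_torque": joint torques, N m; "ee_pos": TCP position; "orientation": TCP orientation; "ft_force": force on the tool from outside, world axes, zero at the start; "moment": the same for the moment, N m; "width": finger opening in mm; "grasp_force": force on a finger pad.
Only numpy, scipy, OpenCV 4.12 (cv2) and the standard library are available. Lean on these libraries where they do the work, as an engineer would, in place of code of your own. Each camera call takes 0.05 s, during which the arm holds its last target. There are 200 camera calls.

TASK

Take the orange check weight and, reaching down through the open top of the clear-sided cabinet, hang it by its wire loop on the red hook inside, then let go so that it hangs there at rest. Do not touch the cabinet's rim or walls with the weight or the gripper, and leave the blue weight standing where it is.

Things in the scene. Friction and masses are not known exactly. Their poses are not given: they have to be found in the camera images.
- orange_weight_grip (a point): Centre of the orange tab of the upright 380 g weight, 108 mm above its underside. Tab 12 (x) x 18 (y) x 40 mm: pinch it from above, closing along y. Below: a 6 mm wire loop in the y-z plane, its window open along x; wire apex 23 mm under this point, shoulders y +-18 mm, 45 mm under it; then legs to a steel cylinder 44 mm across, 35 high, its top 73 mm under this point. z up, both faces alike.
- blue_weight_grip (a point): The same point of the blue check weight (same shape and axes, blue tab and band): a bystander.
- hook: Red hook on the cabinet's back wall. Origin: upper side of its level 8 mm rod, 134 mm up, where the loop hangs. Rod along x: from the wall (+36 mm) level to -15, then sloping up to a free tip at -25 mm, tip top 14 mm above origin. A weight hung here has its tab centre 30 mm above the origin, its x along the hook's x (either way). Lies 35 mm behind cabinet centre, to 10 mm off its mid-plane.
- cabinet: Fixed clear-walled cabinet, steel frame, open at the top only. Origin: centre of its underside; z up, -x its front, axes parallel to the hook's. 174 x 174 mm outside, rim top 180 mm above the table; opening 150 x 150 mm inside the 12 mm rim, straight down to a floor at 14 mm. Inside, open the fingers only part way to let go: fully open grippers nearly fill the opening.
Things that resemble listed ones, but are neither listed nor needed, are in the scene too. What is shaped like the part that bears orange_weight_grip but purple or yellow is not meant.

How it is judged:
By the outcome, as a careful person would: the job done as asked, in the order asked, and still so for the second after the job is handed in, with the robot touching nothing.
It also fails if it takes over 48 s, if anything falls off the work surface, if the arm or the gripper's body presses on something with over 40 N, if the wrist force passes 120 N, or if a joint passes its speed limit or range.

## Working session

There is one attempt and no reset: what is moved stays moved. The work goes in short steps, Python scripts to look and compute and a shell command to move; the robot and the scene stay as the last step left them, time stands still between calls to the robot, and variables do not carry over. Pictures are saved under pics/ and viewed, at most 14 in all, crops included, and the job is handed in when it is done.

```bash
mkdir -p pics; cat > h.py <<'E'
import numpy as np, cv2
from scipy.spatial.transform import Rotation as R
from workcell import status, optics, ctrl
def grab(n):
    o=status.get_obs(); im=optics.get_image(n)
    if 'hand_eye' in im:
        T=np.eye(4);T[:3,:3]=R.from_rotvec(o['orientation']).as_matrix();T[:3,3]=o['ee_pos']
        W=np.linalg.inv(T@np.array(im['hand_eye']))
    else:
        W=np.eye(4);W[:3,:3]=R.from_rotvec(np.ravel(im['rvec'])).as_matrix();W[:3,3]=np.ravel(im['tvec'])
    c=dict(K=np.array([[im['fx'],0,im['cx']],[0,im['fy'],im['cy']],[0,0,1.]]),k=im['k1'],W=W)
    np.savez('cam_'+n+'.npz',**c); f=im['frame'][:,:,::-1].copy(); cv2.imwrite('last_'+n+'.png',f)
    return f
def cam(n): return dict(np.load('cam_'+n+'.npz'))
def proj(n,P):
    c=cam(n);W=c['W']
    return cv2.projectPoints(np.float64(P).reshape(-1,1,3),R.from_matrix(W[:3,:3]).as_rotvec(),W[:3,3].copy(),c['K'],np.array([float(c['k']),0,0,0,0]))[0].reshape(-1,2)
def ray(n,uv):
    c=cam(n);W=c['W']
    p=cv2.undistortPoints(np.float64([[uv]]),c['K'],np.array([float(c['k']),0,0,0,0])).ravel()
    d=W[:3,:3].T@np.array([p[0],p[1],1]);return -W[:3,:3].T@W[:3,3],d/np.linalg.norm(d)
def atz(n,uv,z):
    o,d=ray(n,uv);return o+d*(z-o[2])/d[2]
def tri(obs):
    A=np.zeros((3,3));b=np.zeros(3);rs=[ray(*x) for x in obs]
    for o,d in rs:
        M=np.eye(3)-np.outer(d,d);A+=M;b+=M@o
    p=np.linalg.solve(A,b);return p,[np.linalg.norm((np.eye(3)-np.outer(d,d))@(p-o)) for o,d in rs]
E
python3 - <<'E'
from h import *
a=[grab(n) for n in('scene','side','wrist')]
cv2.imwrite('pics/a.png',cv2.resize(a[0],(800,600),interpolation=3))
cv2.imwrite('pics/b.png',cv2.resize(a[1],(800,600),interpolation=3))
print(status.get_obs())
E
```

```text
{'t': 0.15, 'qpos': array([ 1.09598428e+00,  4.23663747e-01,  1.63048275e+00, -3.87989054e-06,
        1.08859312e+00, -1.90139177e-02]), 'qvel': array([-0.00110644, -0.00148161, -0.00171946, -0.00021014,  0.00123872,
       -0.00030444]), 'joint_torque': array([ 7.43702776e-05, -5.44980097e+01, -2.73920953e+01,  6.43667160e-02,
        2.05166917e-02, -7.51543007e-05]), 'ee_pos': array([274.91711918, 560.84978289, 241.09368326]), 'orientation': array([-7.09719015e-01, -3.06009149e+00,  1.74817074e-03]), 'ft_force': array([ 0.11573858, -0.04834188,  0.66486938]), 'moment': array([-0.03982462, -0.0007294 , -0.01564599]), 'grasp_force': 0.0, 'width': 87.93761888095679}
```

View pics/a.png

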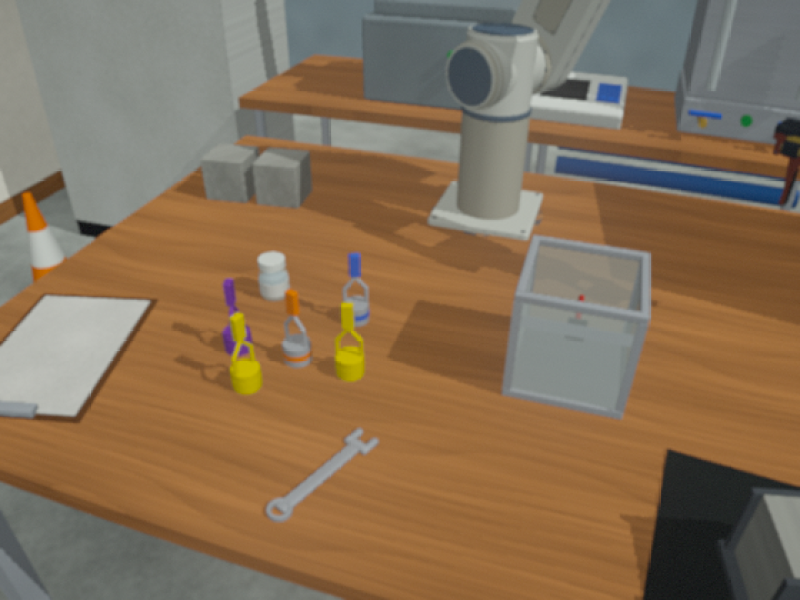

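View pics/b.png

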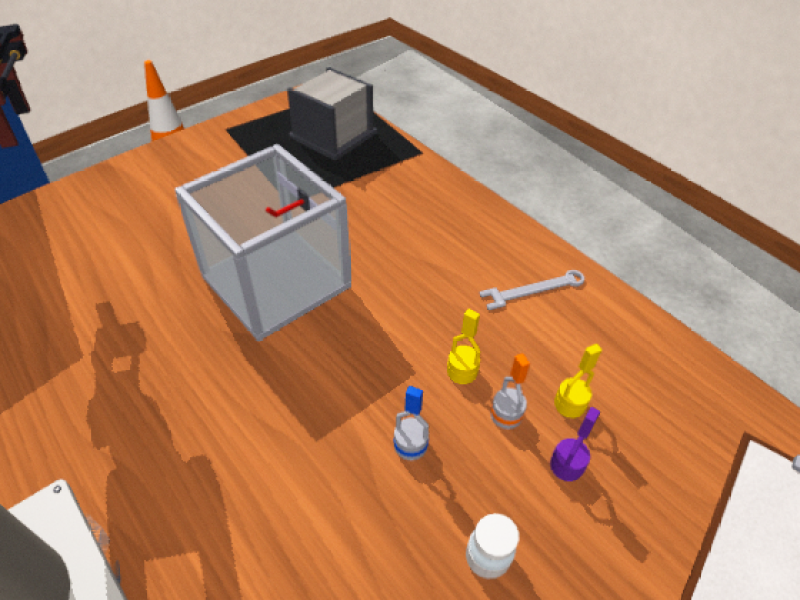

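Scene picture (800 wide): orange tab (292,302), look-alikes yellow (238,327) and (347,316), purple (230,292), blue (355,265). In the side picture: orange (520,368), yellow (471,322) and (592,357), purple (592,420), blue (413,400). The traffic cone is also orange, but it is out of reach. I'm choosing the orange-tabbed steel weight. The cabinet is at scene (580,325) and side (265,240), with the red hook inside.

```bash
python3 - <<'E'
from h import *
s=cv2.imread('last_scene.png');d=cv2.imread('last_side.png')
def crop(im,x,y,w,h,W,H):
    c=cv2.resize(im[y:y+h,x:x+w],(W,H),interpolation=2)
    for i in range(0,w,10): cv2.line(c,(i*W//w,0),(i*W//w,12 if (x+i)%50==0 else 5),(0,0,0),1)
    for i in range(0,h,10): cv2.line(c,(0,i*H//h),(12 if (y+i)%50==0 else 5,i*H//h),(0,0,0),1)
    return c
# 4x: 100x150 each
cv2.imwrite('pics/c.png',np.hstack([crop(s,185,180,80,90,400,450),crop(d,320,235,80,90,400,450)]))
cv2.imwrite('pics/d.png',np.hstack([crop(s,345,160,115,135,400,470),crop(d,120,95,130,150,400,462)[:462] if 0 else cv2.copyMakeBorder(crop(d,120,95,130,150,400,462),0,8,0,0,0)]))
# hue centroids
for n,im in(('scene',s),('side',d)):
    hsv=cv2.cvtColor(im,cv2.COLOR_BGR2HSV)
    x0,y0,w,h=(195,195,22,30) if n=='scene' else (354,244,22,26)
    print(n,im[211,204] if n=='scene' else im[257,364], im[150 if n=='side' else 206, 188 if n=='side' else 407])
E
```

```text
scene [  9  91 164] [ 90 101 158]
side [  0  76 187] [112 128 160]
```

View pics/c.png

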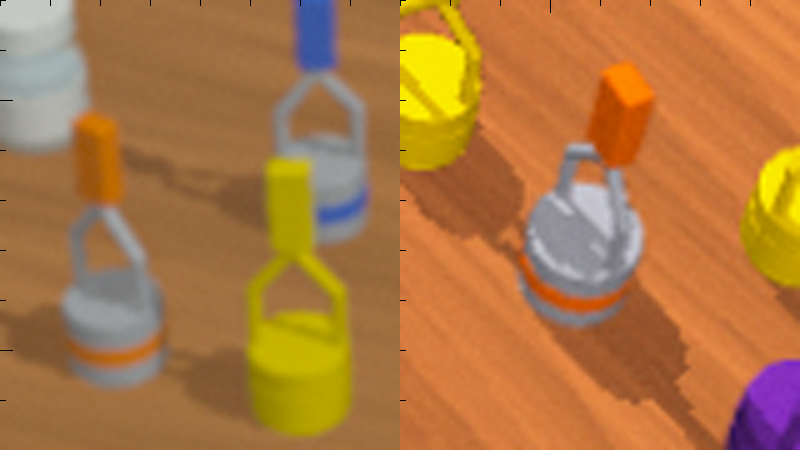

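View pics/d.png

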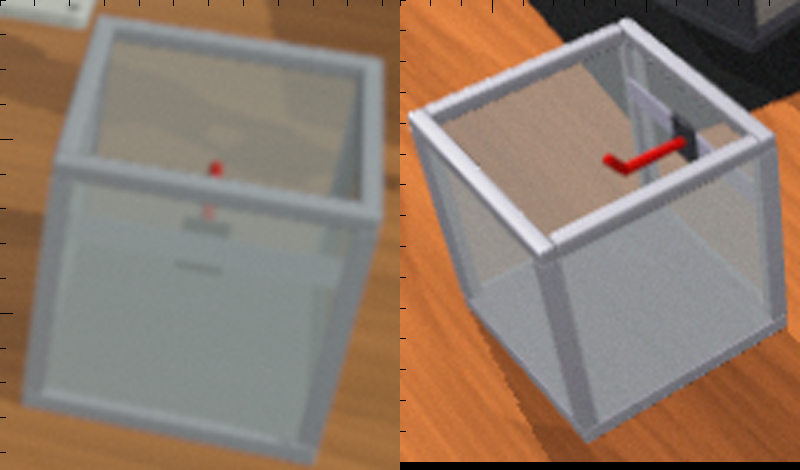

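```bash
cat > fit.py <<'E'
from h import *
from scipy.optimize import least_squares
S=lambda x,y:('scene',(345+x/3.478-.5+.15,160+y/3.478-.35))
D=lambda x,y:('side',(120+x/3.077-.35,95+y/3.077-.35))
def fit(pts,x0):
    def f(p):
        c,s=np.cos(p[2]),np.sin(p[2]);r=[]
        for (n,uv),m in pts:
            P=[p[0]+c*m[0]-s*m[1],p[1]+s*m[0]+c*m[1],m[2]]
            r+=list(proj(n,[P])[0]-uv)
        return np.array(r)
    q=least_squares(f,x0,loss='soft_l1');return q.x,np.round(f(q.x),1)
E
python3 - <<'E'
from fit import *
co=[(S(100,18),D(410,115) if 0 else None)]
for n,l in(('scene',[S(100,18),S(384,62),S(380,220),S(58,160)]),('side',[D(627-400,20),D(375,138),D(148,255),D(10,115)])):
    for q in l: print(n,atz(*q,180).round(1))
print('tip',tri([S(215,165),D(206,156)]))
T=('scene',(204.4,211.7)),('side',(363.7,257.8))
print('tab',tri(T),atz(*T[0],108),atz(*T[1],108))
A=lambda x,y:('scene',(185+x/5-.4,180+y/5-.4))
B=lambda x,y:('side',(320+x/5-.4,235+y/5-.4))
for q in (A(77,237),A(140,258),B(175,152),B(216,172)): print('sh',atz(*q,63))
for q in (A(82,290),A(148,305),B(165,200),B(225,238)): print('leg',atz(*q,36))
E
```

```text
scene [420.6 148.1 180. ]
scene [417.4 321.  180. ]
scene [589.5 321.3 180. ]
scene [588.7 151.2 180. ]
side [583.6 316.9 180. ]
side [586.3 143.9 180. ]
side [420.  140.3 180. ]
side [415.4 314.5 180. ]
tip (array([511.27685502, 234.14346598, 145.9863021 ]), [np.float64(0.6055525281967838), np.float64(0.6055525281968889)])
tab (array([ 609.90428904, -172.67784646,  107.90850237]), [np.float64(0.7348405427791782), np.float64(0.7348405427790957)]) [ 609.65840494 -171.97286164  108.        ] [ 610.20472984 -173.35237756  108.        ]
sh [ 608.29939815 -187.7119959    63.        ]
sh [ 613.2806953  -155.03780193   63.        ]
sh [ 614.85244671 -156.76708112   63.        ]
sh [ 620.10393614 -172.50961812   63.        ]
leg [ 611.1019555  -186.70459353   36.        ]
leg [ 611.42143675 -154.39818132   36.        ]
leg [ 612.7650068  -159.35589869   36.        ]
leg [ 617.95448352 -185.39560815   36.        ]
```

```bash
cat >> h.py <<'E'
def rel(p,yaw=0.):
    """shift/turn in tool axes to TCP at p with tool y along world y turned by yaw"""
    o=status.get_obs();Rc=R.from_rotvec(o['orientation'])
    Rt=R.from_euler('z',yaw)*R.from_matrix(np.diag([-1.,1,-1]))
    print('t',round(o['t'],2),'shift',Rc.inv().apply(np.array(p)-o['ee_pos']).round(1),'turn',(Rc.inv()*Rt).as_rotvec().round(3))
E
python3 - <<'E'
from fit import *
rel([570,-173,300]); rel([270,561,300])
# centre and bystanders
print('hookbase',tri([S(210,212),D(226,170)]))
for n,a,b in (('y1',(238,327),(592,357)),('y2',(347,316),(471,322)),('pu',(230,292),(592,420)),('bl',(355,265),(413,400))):
    print(n,tri([('scene',np.array(a)*.7),('side',np.array(b)*.7)])[0].round())
E
```

```text
t 0.15 shift [-588.  -529.1  -58.3] turn [-0.001 -0.    -0.456]
t 0.15 shift [  4.5  -2.1 -58.9] turn [-0.001 -0.    -0.456]
hookbase (array([526.02196779, 237.00811574, 123.53153122]), [np.float64(1.3950695048975215), np.float64(1.3950695048974247)])
y1 [ 691. -218.  109.]
y2 [615. -83. 108.]
pu [ 618. -275.  110.]
bl [ 480. -124.  108.]
```

```bash
python3 -m inch '[[[0,0,-58,0,0,0,60],[-30,-27,-58,0,0,0,60],[-65,-58,-58,0,0,-0.05,60],[-100,-90,-58,0,0,-0.1,60],[-135,-121,-58,0,0,-0.15,60],[-170,-153,-58,0,0,-0.2,60],[-205,-184,-58,0,0,-0.25,60],[-240,-216,-58,0,0,-0.3,60],[-275,-247,-58,0,0,-0.35,60],[-310,-279,-58,0,0,-0.4,60],[-345,-310,-58,0,0,-0.456,60],[-380,-342,-58,0,0,-0.456,60],[-415,-373,-58,0,0,-0.456,60],[-450,-405,-58,0,0,-0.456,60],[-485,-436,-58,0,0,-0.456,60],[-520,-468,-58,0,0,-0.456,60],[-555,-499,-58,0,0,-0.456,60],[-580,-522,-58,0,0,-0.456,60],[-588,-529,-58,0,0,-0.456,60],[-588,-529,-58,0,0,-0.456,60]]]'; python3 - <<'E'
from h import *
f=grab('wrist');cv2.imwrite('pics/e.png',cv2.resize(f,(800,600),interpolation=2));rel([610,-173,240])
E
```

```text
t: 2.15
ee_pos: [570.1, -173.5, 299.1]
orientation: [-0.003, -3.141, -0.001]
ft_force: [-0.3, 0.9, -0.5]
width: 52.3
grasp_force: 0.0
t 2.2 shift [-40.4  -0.8  59.1] turn [ 0.001 -0.001 -0.001]
```

View pics/e.png

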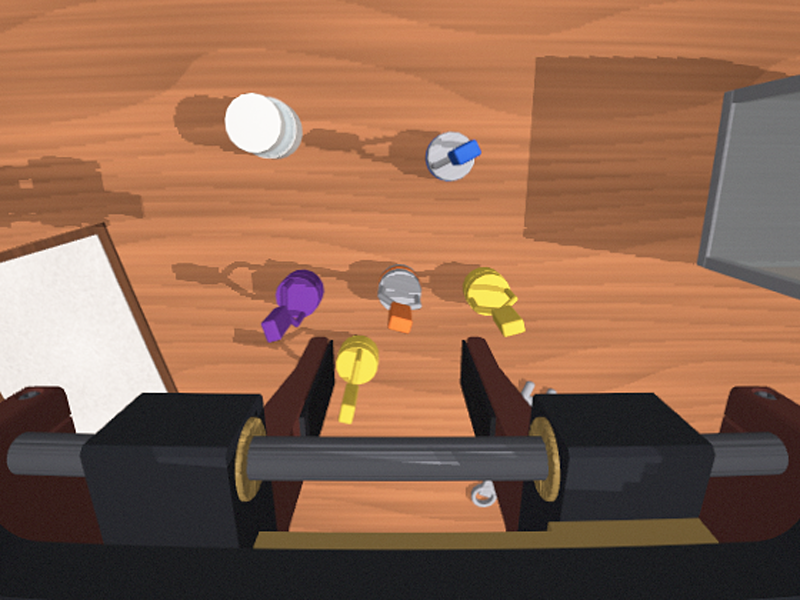

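The wrist picture shows the orange tab at (401,318), the steel cylinder at (400,288), and the yellow weights clear at (508,320) and (347,408). I'll take one crop for the tab's yaw.

```bash
python3 - <<'E'
from h import *
f=cv2.imread('last_wrist.png')
cv2.imwrite('pics/f.png',cv2.resize(f[180:240,255:305],(500,600),interpolation=2))
print(cam('wrist')['W'])
E
```

```text
[[ 1.04770893e-03  9.99998946e-01  1.00487034e-03  1.72664795e+02]
 [ 9.60368076e-01 -1.28627704e-03  2.78731958e-01 -5.97757802e+02]
 [ 2.78732957e-01  6.73015430e-04 -9.60368411e-01  2.87358922e+02]
 [ 0.00000000e+00  0.00000000e+00  0.00000000e+00  1.00000000e+00]]
```

View pics/f.png

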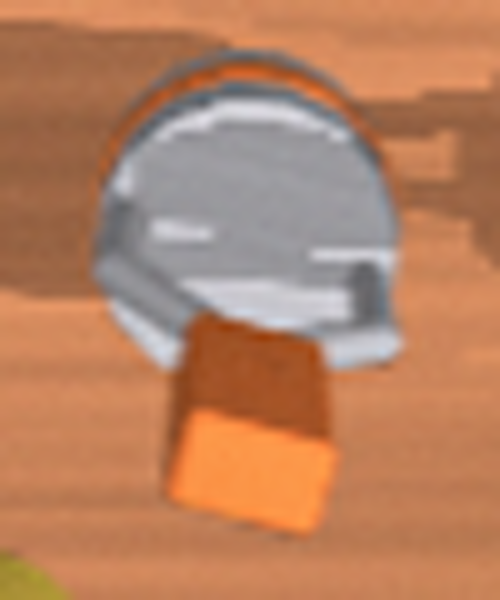

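The crop shows the top of the tab with corners (195,410), (335,448), (312,532) and (172,495), so it is turned by about 15° in the image.

```bash
python3 - <<'E'
from h import *
q=[atz('wrist',(255+x/10-.45,180+y/10-.45),128) for x,y in((195,410),(335,448),(312,532),(172,495))]
c=np.mean(q,0);d=(q[1]-q[0]+q[2]-q[3])/2
yaw=np.arctan2(-d[0],d[1]);print(c,d,np.linalg.norm(d),yaw)
p=[atz('wrist',(255+x/10,180+y/10),35) for x,y in((98,230),(398,230))];print(p)
rel([c[0],c[1],190],yaw);rel([c[0],c[1],111],yaw)
E
```

```text
[ 609.87277307 -171.07606607  128.        ] [ 4.49354156 15.69648626  0.        ] 16.327020445883523 -0.2788197420134355
[array([ 608.42791803, -191.78940266,   35.        ]), array([ 608.48435533, -149.22500795,   35.        ])]
t 2.2 shift [-40.3   1.1 109.1] turn [ 0.001 -0.001  0.278]
t 2.2 shift [-40.4   1.1 188.1] turn [ 0.001 -0.001  0.278]
```

```bash
python3 -m inch '[[[-20,1,10,0,0,0.12,60],[-40,1,30,0,0,0.25,60],[-40,1,60,0,0,0.26,60],[-40,1,90,0,0,0.26,60],[-40,1,120,0,0,0.26,60],[-40,1,145,0,0,0.26,60],[-40,1,165,0,0,0.26,60],[-40,1,178,0,0,0.26,60],[-40,1,188,0,0,0.26,60],[-40,1,188,0,0,0.26,60],[-40,1,188,0,0,0.26,10],[-40,1,188,0,0,0.26,10],[-40,1,188,0,0,0.26,10],[-40,1,188,0,0,0.26,10],[-40,1,188,0,0,0.26,10],[-40,1,188,0,0,0.26,10]]]'
```

```text
t: 3.8
ee_pos: [610.4, -171.8, 112.1]
orientation: [0.407, 3.115, -0.0]
ft_force: [-0.3, -0.3, 3.6]
width: 18.2
grasp_force: 30.0
```

```bash
python3 -m inch '[[[0,0,-5,0,0,0,10],[0,0,-15,0,0,0,10],[0,0,-30,0,0,0,10],[0,0,-50,0,0,0,10],[0,0,-75,0,0,0,10],[0,0,-100,0,0,0,10],[0,0,-125,0,0,0,10],[0,0,-150,0,0,0,10],[0,0,-175,0,0,0,10],[0,0,-195,0,0,0,10],[0,0,-208,0,0,0,10],[0,0,-213,0,0,0,10],[0,0,-213,0,0,0,10]]]'; python3 - <<'E'
from h import *
rel([467,234,325],0.013);rel([467,0,325],0.013)
f=grab('side');g=grab('scene')
cv2.imwrite('pics/g.png',np.hstack([cv2.resize(f[50:290,220:460],(400,400)),cv2.resize(g[50:290,100:340],(400,400))]))
E
```

```text
t: 5.1
ee_pos: [610.2, -171.6, 325.3]
orientation: [0.407, 3.114, -0.0]
ft_force: [-0.2, -0.2, -4.3]
width: 17.7
grasp_force: 30.0
t 5.1 shift [2.426e+02 3.552e+02 1.000e-01] turn [-0.     0.001 -0.273]
t 5.1 shift [1.825e+02 1.291e+02 1.000e-01] turn [-0.     0.001 -0.273]
```

View pics/g.png

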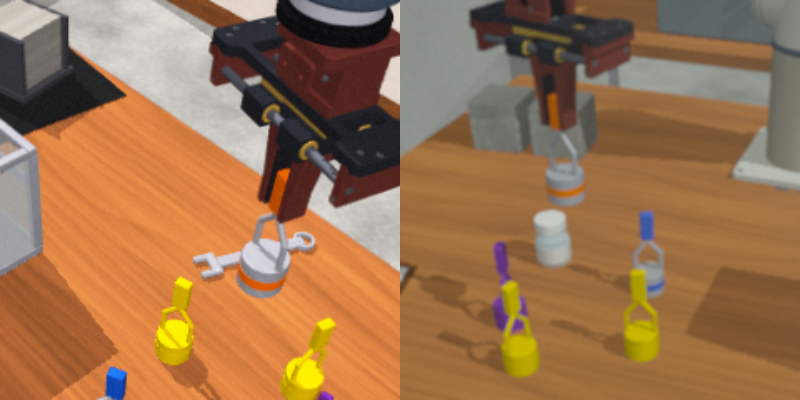

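The weight hangs upright in the grip. Carrying it to a point above the cabinet's front half.

```bash
python3 -m inch '[[[6,9,0,0,0,-0.01,10],[15,22,0,0,0,-0.02,10],[27,40,0,0,0,-0.04,10],[41,60,0,0,0,-0.06,10],[55,81,0,0,0,-0.08,10],[69,102,0,0,0,-0.1,10],[84,123,0,0,0,-0.12,10],[98,144,0,0,0,-0.14,10],[112,164,0,0,0,-0.16,10],[126,185,0,0,0,-0.18,10],[140,206,0,0,0,-0.2,10],[155,227,0,0,0,-0.22,10],[169,248,0,0,0,-0.24,10],[183,269,0,0,0,-0.26,10],[198,290,0,0,0,-0.27,10],[212,311,0,0,0,-0.273,10],[225,329,0,0,0,-0.273,10],[235,344,0,0,0,-0.273,10],[241,352,0,0,0,-0.273,10],[243,355,0,0,0,-0.273,10]]]'; python3 -m inch '[[[0,0,0,0,0,0,10],[0,0,0,0,0,0,10],[0,0,0,0,0,0,10]]]'; python3 - <<'E'
from h import *
f=grab('side');g=grab('scene');w=grab('wrist')
cv2.imwrite('pics/h.png',cv2.resize(w,(800,600),interpolation=2))
print(proj('wrist',[[512,234,146],[537,234,134],[420,144,180],[416,318,180]])/0.7)
E
```

```text
t: 7.2
ee_pos: [465.3, 235.1, 324.7]
orientation: [0.025, -3.141, 0.0]
ft_force: [-0.1, 0.3, -3.4]
width: 18.4
grasp_force: 30.0
t: 7.5
ee_pos: [466.7, 233.3, 324.7]
orientation: [-0.02, 3.142, -0.0]
ft_force: [0.2, -0.6, -3.9]
width: 18.1
grasp_force: 30.0
[[397.02762777 326.86779202]
 [396.63117357 349.46495428]
 [264.70170753 214.39096601]
 [524.36433373 211.73391657]]
```

View pics/h.png

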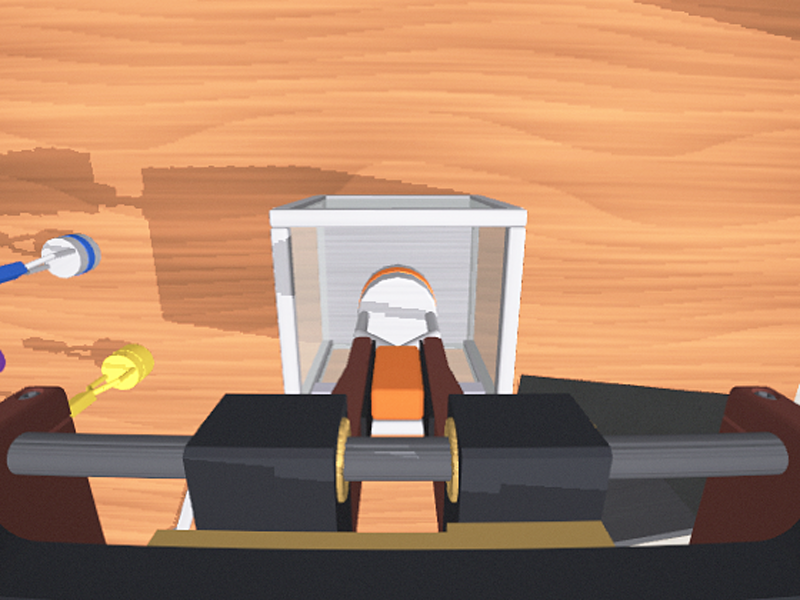

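The wrist picture shows the weight centred over the opening. The front rim corners are at (270,210) and (527,208), within 3 mm of the estimate. Lowering it in front of the hook.

```bash
python3 -m inch '[[[0,0,6,0,0,0,10],[0,0,18,0,0,0,10],[0,0,32,0,0,0,10],[0,0,46,0,0,0,10],[0,0,60,0,0,0,10],[0,0,74,0,0,0,10],[0,0,88,0,0,0,10],[0,0,102,0,0,0,10],[0,0,114,0,0,0,10],[0,0,123,0,0,0,10],[0,0,128,0,0,0,10],[0,0,130,0,0,0,10],[0,0,130,0,0,0,10],[0,0,130,0,0,0,10]]]'; python3 - <<'E'
from h import *
f=grab('side');g=grab('scene')
cv2.imwrite('pics/i.png',np.hstack([cv2.resize(f[90:240,115:250],(405,450),interpolation=2),cv2.resize(g[150:300,345:470],(375,450),interpolation=2)]))
rel([537,234,195],0.013);print(proj('side',[[512,234,146],[537,234,134],[467,234,168]]),proj('scene',[[512,234,146],[537,234,134],[467,234,168]]))
E
```

```text
t: 9.05
ee_pos: [466.9, 234.1, 195.1]
orientation: [-0.021, 3.141, 0.001]
ft_force: [0.0, 0.4, -4.3]
width: 17.5
grasp_force: 30.0
t 9.15 shift [-70.1  -1.    0.3] turn [0.    0.001 0.   ]
[[187.16488314 145.43167242]
 [198.18924365 145.07205044]
 [166.05104643 145.99026617]] [[406.6141713  207.09028298]
 [404.40354708 218.70443561]
 [410.44186275 186.81559011]]
```

View pics/i.png

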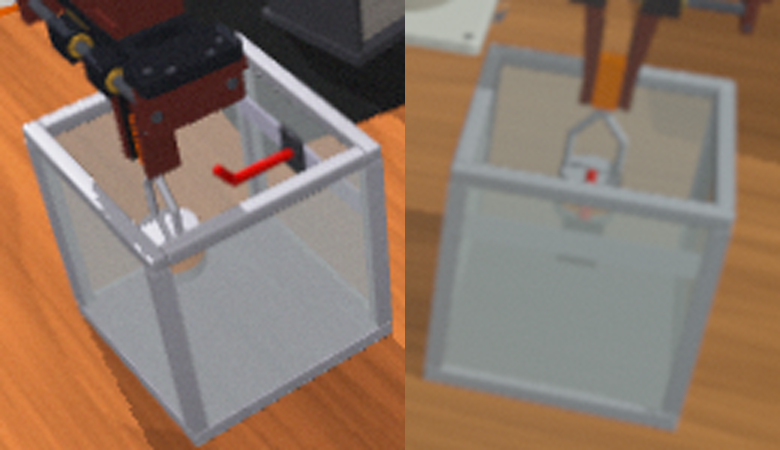

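Scene crop: the hook tip at (592,175) is seen through the loop, whose apex is at (605,113), and the numbers agree laterally to about 1 mm. In the side crop the cylinder is clear of the hook tip (220,172). Moving +x onto the hook, then lowering.

```bash
python3 -m inch '[[[-3,0,0,0,0,0,10],[-10,0,0,0,0,0,10],[-18,0,0,0,0,0,10],[-26,0,0,0,0,0,10],[-34,0,0,0,0,0,10],[-42,0,0,0,0,0,10],[-50,0,0,0,0,0,10],[-58,0,0,0,0,0,10],[-65,0,0,0,0,0,10],[-69,0,0,0,0,0,10],[-71,0,0,0,0,0,10],[-71,0,0,0,0,0,10],[-71,0,0,0,0,0,10],[-71,0,0,0,0,0,10]]]'; python3 - <<'E'
from h import *
f=grab('side');g=grab('scene')
cv2.imwrite('pics/j.png',np.hstack([cv2.resize(f[90:240,115:250],(405,450),interpolation=2),cv2.resize(g[150:300,345:470],(375,450),interpolation=2)]))
E
```

```text
t: 10.55
ee_pos: [537.2, 234.8, 194.7]
orientation: [0.021, -3.141, 0.0]
ft_force: [-0.9, -1.0, -3.7]
width: 17.8
grasp_force: 30.0
```

View pics/j.png

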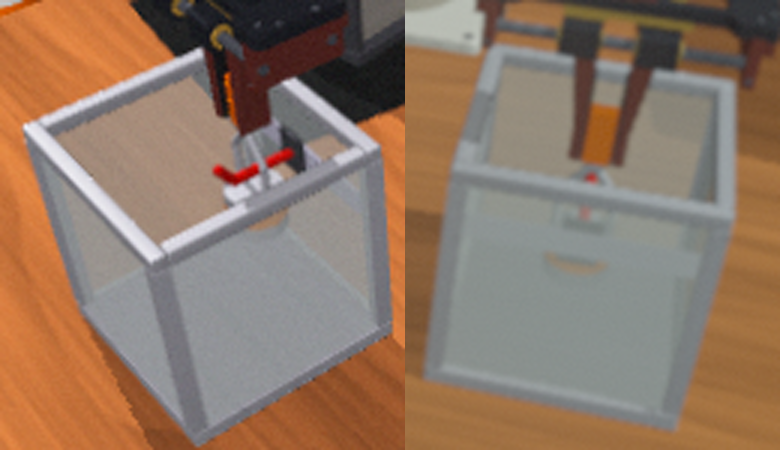

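The rod now passes through the loop: the tip shows in front of it at side (220,172), and the force has not changed. Lowering until the load transfers.

```bash
python3 -m inch '[[[0,0,3,0,0,0,10],[0,0,8,0,0,0,10],[0,0,13,0,0,0,10],[0,0,18,0,0,0,10],[0,0,22,0,0,0,10],[0,0,24,0,0,0,10],[0,0,24,0,0,0,10],[0,0,24,0,0,0,10]]]'; python3 -m inch '[[[0,0,1,0,0,0,10],[0,0,1,0,0,0,10],[0,0,1,0,0,0,10]]]';python3 -m inch '[[[0,0,1,0,0,0,10],[0,0,1,0,0,0,10],[0,0,1,0,0,0,10]]]'
```

```text
t: 11.45
ee_pos: [537.6, 234.9, 170.7]
orientation: [-0.021, 3.141, 0.0]
ft_force: [0.2, 0.1, -3.7]
width: 18.2
grasp_force: 30.0
t: 11.75
ee_pos: [537.6, 234.9, 169.8]
orientation: [-0.021, 3.141, 0.0]
ft_force: [-0.4, 0.7, -4.5]
width: 17.8
grasp_force: 30.0
t: 12.05
ee_pos: [537.5, 234.8, 168.6]
orientation: [0.021, -3.141, 0.0]
ft_force: [-0.5, 0.2, -4.2]
width: 17.8
grasp_force: 30.0
```

```bash
for i in 1; do python3 -m inch '[[[0,0,1,0,0,0,10],[0,0,1,0,0,0,10],[0,0,1,0,0,0,10]]]'; python3 -m inch '[[[0,0,1,0,0,0,10],[0,0,1,0,0,0,10],[0,0,1,0,0,0,10]]]'; done; python3 - <<'E'
from h import *
f=grab('side');g=grab('scene')
E
```

```text
t: 12.35
ee_pos: [537.7, 234.8, 167.8]
orientation: [-0.021, 3.141, -0.0]
ft_force: [-0.2, -0.4, -3.2]
width: 18.2
grasp_force: 30.0
t: 12.65
ee_pos: [537.8, 234.9, 167.3]
orientation: [-0.021, 3.141, 0.0]
ft_force: [-1.4, -1.4, 5.0]
width: 17.8
grasp_force: 30.0
```

Load transferred at z≈167, as predicted. I'll ease up half a millimetre, open part way, and look.

```bash
python3 -m inch '[[[0,0,-0.5,0,0,0,10],[0,0,-0.5,0,0,0,10],[0,0,-0.5,0,0,0,22],[0,0,-0.5,0,0,0,22],[0,0,-0.5,0,0,0,27],[0,0,-0.5,0,0,0,32],[0,0,-0.5,0,0,0,38],[0,0,-0.5,0,0,0,38],[0,0,-0.5,0,0,0,38],[0,0,-0.5,0,0,0,38],[0,0,-0.5,0,0,0,38]]]'; python3 - <<'E'
from h import *
f=grab('side');g=grab('scene')
cv2.imwrite('pics/k.png',np.hstack([cv2.resize(f[90:240,115:250],(405,450),interpolation=2),cv2.resize(g[150:300,345:470],(375,450),interpolation=2)]))
E
```

```text
t: 13.85
ee_pos: [537.5, 234.8, 167.2]
orientation: [-0.021, 3.142, -0.0]
ft_force: [-0.7, -0.0, -0.4]
width: 33.2
grasp_force: 0.0
```

View pics/k.png

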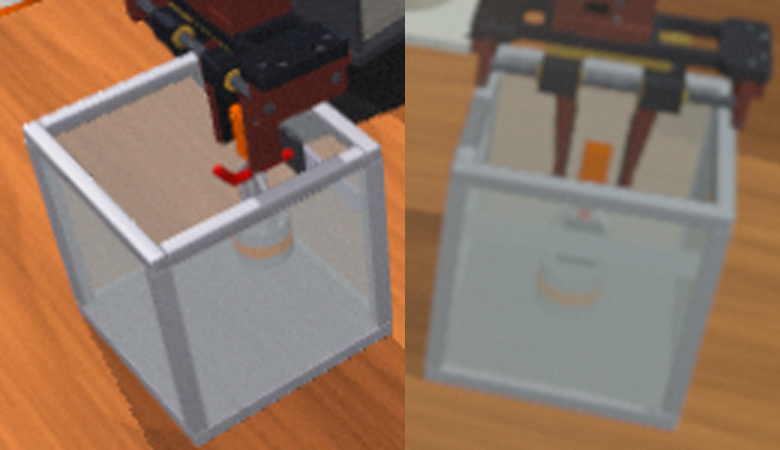

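The tab is free between the open fingers and the weight hangs on the rod, with the hook tip in front at side (220,172). Withdrawing straight up.

```bash
python3 -m inch '[[[0,0,-2,0,0,0,38],[0,0,-6,0,0,0,38],[0,0,-12,0,0,0,38],[0,0,-20,0,0,0,38],[0,0,-30,0,0,0,38],[0,0,-45,0,0,0,38],[0,0,-65,0,0,0,38],[0,0,-85,0,0,0,38],[0,0,-105,0,0,0,38],[0,0,-125,0,0,0,38],[0,0,-140,0,0,0,38],[0,0,-140,0,0,0,38],[0,0,-140,0,0,0,38],[0,0,-140,0,0,0,38],[0,0,-140,0,0,0,38],[0,0,-140,0,0,0,38],[0,0,-140,0,0,0,38],[0,0,-140,0,0,0,38]]]';python3 -m inch '[[[0,0,0,0,0,0,38],[0,0,0,0,0,0,38],[0,0,0,0,0,0,38],[0,0,0,0,0,0,38],[0,0,0,0,0,0,38],[0,0,0,0,0,0,38],[0,0,0,0,0,0,38],[0,0,0,0,0,0,38],[0,0,0,0,0,0,38],[0,0,0,0,0,0,38],[0,0,0,0,0,0,38],[0,0,0,0,0,0,38],[0,0,0,0,0,0,38],[0,0,0,0,0,0,38],[0,0,0,0,0,0,38],[0,0,0,0,0,0,38],[0,0,0,0,0,0,38],[0,0,0,0,0,0,38]]]'; python3 - <<'E'
from h import *
import time
f0=grab('side')
f=grab('side');print(cv2.absdiff(f0,f)[90:240,115:250].max())
a=cv2.inRange(cv2.cvtColor(f[100:200,160:230],cv2.COLOR_BGR2HSV),(5,180,100),(15,255,255))
ys,xs=np.nonzero(a);print('orange tab px',len(xs),xs.mean()+160,ys.mean()+100,'expected',proj('side',[[537,234,164]]))
cv2.imwrite('pics/l.png',cv2.resize(f[90:240,115:250],(405,450),interpolation=2))
E
```

```text
t: 15.75
ee_pos: [537.5, 234.8, 306.9]
orientation: [0.021, -3.141, 0.0]
ft_force: [0.0, 0.4, 0.5]
width: 33.5
grasp_force: 0.0
t: 17.55
ee_pos: [537.5, 234.8, 307.2]
orientation: [0.021, -3.141, 0.0]
ft_force: [-0.4, -0.7, -0.2]
width: 33.4
grasp_force: 0.0
18
orange tab px 197 185.18781725888326 124.85786802030456 expected [[196.41919738 133.66503484]]
```

View pics/l.png

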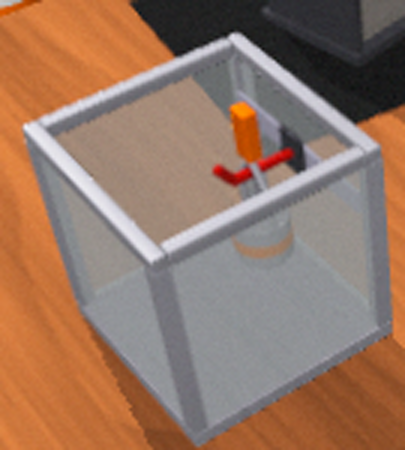

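The weight hangs on the red hook, with the tab at (245,132) as predicted. I'll let it settle a little longer and hand in.

```bash
for k in 1 2 3; do python3 -m inch '[[[0,0,0,0,0,0,38],[0,0,0,0,0,0,38],[0,0,0,0,0,0,38],[0,0,0,0,0,0,38],[0,0,0,0,0,0,38],[0,0,0,0,0,0,38],[0,0,0,0,0,0,38],[0,0,0,0,0,0,38],[0,0,0,0,0,0,38],[0,0,0,0,0,0,38],[0,0,0,0,0,0,38],[0,0,0,0,0,0,38],[0,0,0,0,0,0,38],[0,0,0,0,0,0,38],[0,0,0,0,0,0,38]]]' >/dev/null; done; python3 -c "
from workcell import ctrl; print(ctrl.close_job())"
```

```text
the job is handed in; nothing more can be done
None
```

The orange weight hangs by its loop on the red hook, released and at rest. The gripper is withdrawn above the cabinet, I saw no sign of contact with the rim or walls, the blue weight was left alone, and the job is handed in.

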